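# Pack the dismantled camera's parts in the caddy

## Task

Gather the four parts of the dismantled camera into the caddy, each standing upright on the floor of its own bin: the orange-ringed lens in the red bin, the green circuit module in the blue bin, the steel motor in the yellow bin and the yellow transformer in the white bin. Set them down, do not drop them. Leave the blue-ringed lens and the blue circuit module where they are: they belong to another job.

Things in the scene. Friction and masses are not known exactly. Their poses are not given: they have to be found in the camera images.
- lens: camera lens that belongs to the job: black barrel standing upright, 36 mm diameter, 47 mm high, with an ORANGE ring round its top edge. Loose, 50 to 100 g. Origin: centre of its underside; z up along the barrel.
- lens_other: look-alike lens that does not belong: same black barrel, 36 mm diameter, 47 mm high, but with a BLUE ring. Origin: centre of its underside; z up.
- board: camera circuit module that belongs to the job: upright stack of GREEN circuit boards, 38 x 38 mm, 45 mm high, with a black chip on top. Loose, 40 to 85 g; rigid, grip it by two parallel sides. Origin: centre of its underside; x and y at right angles to its sides, z up.
- board_other: look-alike circuit module that does not belong: same stack, 38 x 38 x 45 mm, but of BLUE circuit boards. Origin: centre of its underside; x and y at right angles to its sides, z up.
- motor: small electric motor: upright bare steel can, 32 mm diameter, 42 mm high, with a brass shaft of 5 mm diameter sticking up 8 mm more. Loose, 70 to 140 g. Origin: centre of its underside; z up.
- transformer: small transformer: upright block with a YELLOW winding between dark steel ends, 40 mm along its x, 32 mm along its y, 45 mm high. Loose, 85 to 170 g. Origin: centre of its underside; z up.
- bin_red: RED open-topped square bin: 72 mm outside, 66 mm inside, fixed. Origin: centre of its underside, 6 mm above the table; its inner floor is 3 mm and its rim 16 mm above the origin; x, y along its sides, z up. One of four bins set two by two, 84 mm between centres, in a grey caddy (176 mm square, rim 20 mm above the table); the corners they take change.
- bin_blue: BLUE open-topped square bin: 72 mm outside, 66 mm inside, fixed. Origin: centre of its underside, 6 mm above the table; its inner floor is 3 mm and its rim 16 mm above the origin; x, y along its sides, z up. One of four bins set two by two, 84 mm between centres, in a grey caddy (176 mm square, rim 20 mm above the table); the corners they take change.
- bin_yellow: YELLOW open-topped square bin: 72 mm outside, 66 mm inside, fixed. Origin: centre of its underside, 6 mm above the table; its inner floor is 3 mm and its rim 16 mm above the origin; x, y along its sides, z up. One of four bins set two by two, 84 mm between centres, in a grey caddy (176 mm square, rim 20 mm above the table); the corners they take change.
- bin_white: WHITE open-topped square bin: 72 mm outside, 66 mm inside, fixed. Origin: centre of its underside, 6 mm above the table; its inner floor is 3 mm and its rim 16 mm above the origin; x, y along its sides, z up. One of four bins set two by two, 84 mm between centres, in a grey caddy (176 mm square, rim 20 mm above the table); the corners they take change.
Mind the look-alikes: they are no part of the job. Leave any pink look-alike of the transformer alone. Leave any pink look-alike of the motor alone.

How it is judged:
By the outcome, as a careful person would: the job done as asked, in the order asked, and still so for the second after the job is handed in, with the robot touching nothing.
It also fails if it takes over 112 s, if anything falls off the work surface, if the arm or the gripper's body presses on something with over 40 N, if the wrist force passes 120 N, or if a joint passes its speed limit or range.

## Robot

A 6-joint arm with a two-finger parallel gripper is mounted at the origin on the work surface. World frame = base frame: x ahead of the robot, y to its left, z up, the work surface at z = 0. Lengths are in mm, angles in rad, forces in N, time in s.
With the tool pointing down it reaches from about 350 to 875 mm from the base axis. Payload 4.2 kg.
Tool frame: the origin (TCP) lies between the finger pads; the fingertips stand 25 mm ahead of it and the grasp point (between the pads) lies 6 mm ahead of it; z points along the fingers, y is the line along which they close (so a half turn about z gives the same grasp; the last joint's range is limited). The gripper opens to 85 mm and grips with 20 to 120 N. Pads are 22 mm wide; open, the fingers measure 114 mm over their backs; the gripper's body (76 mm by 85 mm) begins 54 mm behind the grasp point. The pads swing forward as they close: fully open they stand 13 mm farther back than shut.
Start: joints at [-0.9, 0.385, 0.008, 0, -1.194, -0.259], TCP at [250.175, -572.723, 256.312] pointing down, gripper open.
Joint ranges: [-3.14, 3.14], [-1.21, 2.06], [-1.07, 1.41], [-3.16, 2.05], [-2.99, -0.16], [-3.1, 3.1]. Speed limits (rad/s): [2.79, 2.79, 3.14, 3.14, 3.14, 3.14].

## Interface

Orientations are given as a unit quaternion [x, y, z, w].
In Python, from bench import arm gives the robot as it stands.
- The arm moves only by the shell command python3 -m pendant 'ROWS'. ROWS is JSON, a list of rows, each a list of 7 numbers: the shift along the tool's x, y, z in m, then the turn, a rotation vector about the tool's x, y, z in degrees, then the finger opening in m, from 0 to 0.0854. In form: [[x, y, z, wx, wy, wz, fingers], ...]. A call has 1 to 12 rows; each row shifts and turns the commanded pose from where the row before left it, along the tool's axes as they then stand; what a row does not reach is not made up. A row lasts 1/10 s, in which the tool goes at most 50 mm and 8.59 degrees, less where a joint would pass 70% of its speed; a pose out of reach is approached as far as the arm can. A call is refused whole if a number of a shift passes 0.05 or a number of a turn 8.59, either way. A call with a gripper value outside its range is refused whole. The fingers move at their own pace and stop on an object; the grip force is fixed at half the most. Time passes only in rows, so rows that do not move let the fingers close. It gives the time, the measured TCP pose, the force, the opening and the grip force at its end, in the units of the state.
- arm.read_state(): the state, without advancing time (a new reading comes with each control period).
- arm.get_image(name): name is "scene" or "top" or "wrist"; returns a dict with "image" (480x640x3 uint8, red, green, blue), "fx", "fy", "cx", "cy" (pixels), "k1" (the pictures are not rectified: a ray, as slopes to the right and down, at radius r is drawn at 1 + k1 r^2 times it, then the intrinsics apply), "xyz" and "rotation" of the camera in the world. Camera axes: x right, y down, z forward; pixel columns grow to the right and rows downward; lengths in mm; the calibration is good to about 2 mm. A picture is of the moment at which its call begins. There is no depth.
- arm.job_done(): hands the job in; it is judged then, once.
The state is a dict: "clock": time; "joints": joint angles; "joint_vel": joint speeds; "joint_efforts": joint torques, N m; "position": TCP position; "ee_rot": TCP orientation; "contact_force": force on the tool from outside, world axes, zero at the start; "wrist_torque": the same for the moment, N m; "gripper_width": finger opening in mm; "grasp_force": force on a finger pad.
Only numpy, scipy, OpenCV 4.12 (cv2) and the standard library are available. Lean on these libraries where they do the work, as an engineer would, in place of code of your own. Each camera call takes 0.05 s, during which the arm holds its last target. There are 200 camera calls.

## Working session

There is one attempt and no reset: what is moved stays moved. The work goes in short steps, Python scripts to look and compute and a shell command to move; the robot and the scene stay as the last step left them, time stands still between calls to the robot, and variables do not carry over. Pictures are saved under pics/ and viewed, at most 14 in all, crops included, and the job is handed in when it is done.

```bash
ls; mkdir -p pics; python3 - <<'E'
from bench import arm
import cv2
s=arm.read_state();print({k:s[k] for k in('clock','position','ee_rot','gripper_width','contact_force')})
for n in('top','scene'):
    d=arm.get_image(n);cv2.imwrite(f'pics/{n}0.png',d['image'][:,:,::-1]);print(n,{k:v for k,v in d.items() if k!='image'})
E
```

```text
pics
{'clock': 0.0, 'position': array([ 249.98192144, -572.25863084,  255.20886013]), 'ee_rot': array([-2.04352024e-01,  9.78896859e-01,  1.05693607e-03, -2.70956909e-04]), 'gripper_width': 85.6521808804396, 'contact_force': array([-0.77983934,  0.22266348,  0.01525418])}
top {'fx': 483.9999709670855, 'fy': 483.9999709670855, 'cx': 317.29694819506176, 'cy': 236.60225367099397, 'k1': 0.005933790265735088, 'xyz': array([ 457.78255951,  -18.58383225, 1041.09267093]), 'rotation': array([-0.70304355,  0.71074723, -0.01529214,  0.01828378])}
scene {'fx': 484.9131367337345, 'fy': 484.9131367337345, 'cx': 318.6758247876425, 'cy': 239.8915161580195, 'k1': -0.09632817479934612, 'xyz': array([1597.47853433,  -83.33090069,  789.03840376]), 'rotation': array([ 0.64746747,  0.60508253, -0.32245503, -0.33269168])}
```

View pics/top0.png

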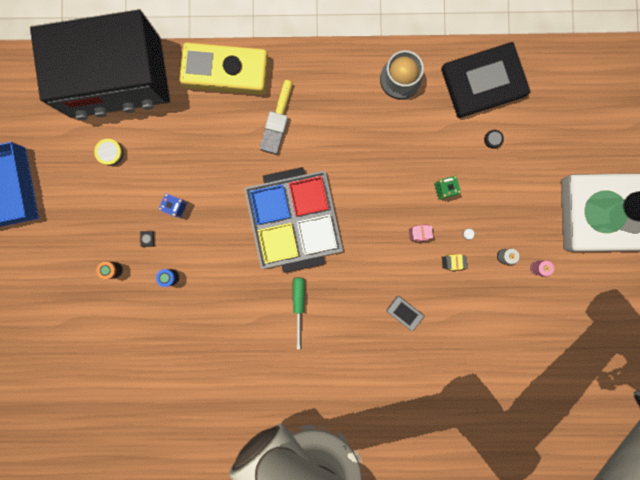

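View pics/scene0.png

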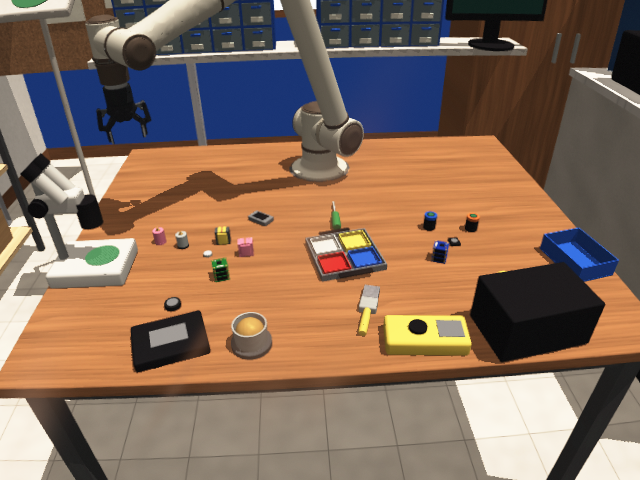

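The top view shows the orange lens at (107,270), green board (448,188), motor (509,257) and yellow transformer (456,262). The bins are blue (271,204), red (309,196), yellow (278,243) and white (318,235). The look-alikes are the blue lens (167,278), blue board (173,205), pink block (422,233) and pink motor (545,268). The scene view agrees: orange lens (472,222), green board (220,269), motor (181,240), transformer (222,235).

```bash
cat > h.py <<'E'
import numpy as np, cv2
from scipy.spatial.transform import Rotation as R
from bench import arm
def rays(d,px):
    px=np.atleast_2d(np.float64(px)); K=np.array([[d['fx'],0,d['cx']],[0,d['fy'],d['cy']],[0,0,1.]])
    n=cv2.undistortPoints(px[:,None],K,np.array([d['k1'],0,0,0.]))[:,0]
    return R.from_quat(d['rotation']).apply(np.c_[n,np.ones(len(n))]) if len(d['rotation'])==4 else np.c_[n,np.ones(len(n))]@np.array(d['rotation']).T
def plane(d,px,z):
    r=rays(d,px); c=np.array(d['xyz']); return c+r*((z-c[2])/r[:,2])[:,None]
def cross(d1,p1,d2,p2):
    a,b=rays(d1,p1)[0],rays(d2,p2)[0]; c1,c2=np.array(d1['xyz']),np.array(d2['xyz'])
    t=np.linalg.lstsq(np.c_[a,-b],c2-c1,rcond=None)[0]; q1,q2=c1+a*t[0],c2+b*t[1]
    return (q1+q2)/2,np.linalg.norm(q1-q2)
H={'orange':((5,120,120),(18,255,255)),'green':((45,100,30),(80,255,255)),'yellow':((22,130,110),(34,255,255)),
   'red':((174,130,80),(180,255,255)),'blue':((105,130,70),(125,255,255)),'white':((0,0,215),(180,40,255)),'grey':((0,0,100),(180,60,255))}
def blobs(d,c,roi=None,amin=15):
    hsv=cv2.cvtColor(d['image'],cv2.COLOR_RGB2HSV); m=cv2.inRange(hsv,*map(np.array,H[c]))
    if c=='red': m|=cv2.inRange(hsv,np.array((0,170,100)),np.array((4,255,255)))
    if roi: k=np.zeros_like(m); x0,y0,x1,y1=roi; k[y0:y1,x0:x1]=255; m&=k
    cs=cv2.findContours(m,cv2.RETR_EXTERNAL,cv2.CHAIN_APPROX_NONE)[0]
    return sorted([(cv2.contourArea(q),cv2.minAreaRect(q),q[:,0]) for q in cs if cv2.contourArea(q)>amin],key=lambda t:-t[0])
def go(x,y,z,yaw=None):
    "yaw: world angle (deg) of tool y; prints turn about tool z, then shift in tool axes after the turn"
    s=arm.read_state(); r=R.from_quat(s['ee_rot']); ty=r.apply([0,1,0]); cur=np.degrees(np.arctan2(ty[1],ty[0]))
    t=0 if yaw is None else (cur-yaw+90)%180-90
    r2=r*R.from_rotvec([0,0,t],degrees=True)
    print('pos',np.round(s['position'],1),'yaw',round(cur,1),'turn',round(t,1),'shift mm',np.round(r2.inv().apply(np.array([x,y,z])-s['position']),1))
E
python3 - <<'E'
from h import *
t=arm.get_image('top');s=arm.get_image('scene')
R_={'orange':((90,255,125,290),(460,205,485,235)),'green':((430,170,468,205),(205,250,235,285)),'yellow':((440,248,472,278),(210,222,235,248)),'grey':((498,246,520,268),(172,228,190,252))}
for c,(a,b) in R_.items():
    A=blobs(t,c,a,5);B=blobs(s,c,b,5)
    for n,X in(('t',A),('s',B)): print(c,n,[(x[0],np.round(x[1][0],1),np.round(x[1][1],1),round(x[1][2])) for x in X[:3]])
    if A and B: print('  ',*[np.round(v,1) for v in cross(t,A[0][1][0],s,B[0][1][0])])
for c,a,b in(('red',(285,170,335,220),(312,245,350,280)),('blue',(245,180,296,230),(345,242,385,275)),('yellow',(252,218,302,270),(335,225,378,255)),('white',(296,210,345,262),(300,230,343,258))):
    A=blobs(t,c,a);B=blobs(s,c,b)
    print(c,np.round(A[0][1][0],1),np.round(A[0][1][1],1),round(A[0][1][2]),'|',np.round(B[0][1][0],1) if B else 0,'plane9',np.round(plane(t,A[0][1][0],9)[0],1),'X',[np.round(v,1) for v in cross(t,A[0][1][0],s,B[0][1][0])] if B else 0)
E
```

```text
orange t [(962.5, array([107., 272.]), array([34., 34.]), 90)]
orange s [(495.5, array([472. , 219.5]), array([29., 24.]), 90)]
   [436.7 425.1  28.7] 0.5
green t [(296.0, array([447.2, 187.2]), array([18.6, 22.6]), 75)]
green s [(93.5, array([219. , 263.6]), array([ 9.4, 14.3]), 81), (11.0, array([220.5, 271.6]), array([ 1.8, 13.3]), 79), (8.0, array([220. , 276.2]), array([ 1.6, 12.2]), 79)]
   [ 605.3 -288.    38.9] 4.4
yellow t [(95.5, array([455.2, 261.9]), array([15.2, 12.9]), 84)]
yellow s [(108.5, array([221.9, 235. ]), array([17.3,  9.2]), 79)]
   [ 449.8 -302.    23.1] 2.1
grey t [(200.0, array([508.5, 256.5]), array([15., 19.]), 90)]
grey s [(68.0, array([183.1, 237.3]), array([15.6,  9.6]), 51)]
   [ 460.  -410.6   28.7] 3.8
red [308.3 195.9] [32.9 32.4] 78 | [333.7 262.3] plane9 [594.5   3.8   9. ] X [array([593.5,   4.2,  17. ]), np.float64(1.0)]
blue [269.4 204.2] [34.1 34. ] 78 | [364.3 256.9] plane9 [577.5  87.5   9. ] X [array([576.6,  87. ,  16.8]), np.float64(0.8)]
yellow [277.7 243. ] [33.2 34.3] 77 | [354.4 239.5] plane9 [494.2  70.3   9. ] X [array([494. ,  70.3,  16.8]), np.float64(1.4)]
white [316.4 234.1] [33.7 33.7] 78 | [323.7 245.4] plane9 [512.3 -12.6   9. ] X [array([511.9, -14.3,  14.5]), np.float64(3.4)]
```

```bash
python3 - <<'E'
from h import *
d=arm.get_image('wrist'); s=arm.read_state(); r=R.from_quat(s['ee_rot']).inv()
print('cam in tool',r.apply(d['xyz']-s['position']), (r*R.from_quat(d['rotation'])).as_matrix().round(2), d['fx'],d['k1'],s['clock'])
t=arm.get_image('top'); print(plane(t,[106,270],47))
go(480,0,250); go(480,0,250,0); print((np.array([385,410,250])-[480,0,250]))
E
```

```text
cam in tool [ 7.42260999e+01 -4.43680721e-02 -1.16189868e+02] [[-0.   -0.96 -0.29]
 [ 1.   -0.    0.  ]
 [-0.   -0.29  0.96]] 364.5901042142202 -0.04101678765886302 0.25
[[441.23956335 419.49341294  47.        ]]
pos [ 250.1 -572.6  255.9] yaw 113.6 turn 0 shift mm [-439.8  432.7    6.2]
pos [ 250.1 -572.6  255.9] yaw 113.6 turn -66.4 shift mm [-572.6 -229.9    6.2]
[-95 410   0]
```

```bash
python3 -m pendant '[[-0.035,0.035,0,0,0,0,0.085],[-0.035,0.035,0,0,0,0,0.085],[-0.035,0.035,0,0,0,0,0.085],[-0.035,0.035,0,0,0,0,0.085],[-0.035,0.035,0,0,0,0,0.085],[-0.035,0.035,0,0,0,0,0.085],[-0.035,0.035,0,0,0,0,0.085],[-0.035,0.035,0,0,0,0,0.085],[-0.035,0.035,0,0,0,0,0.085],[-0.035,0.035,0,0,0,0,0.085],[-0.035,0.035,0,0,0,0,0.085],[-0.035,0.035,0,0,0,0,0.085]]' && python3 -m pendant '[[-0.015,0.041,0,0,0,0,0.085],[-0.015,0.041,0,0,0,0,0.085],[-0.015,0.041,0,0,0,0,0.085],[-0.015,0.041,0,0,0,0,0.085],[-0.015,0.041,0,0,0,0,0.085],[-0.015,0.041,0,0,0,0,0.085],[-0.015,0.041,0,0,0,0,0.085],[-0.015,0.041,0,0,0,0,0.085],[-0.015,0.041,0,0,0,0,0.085],[-0.015,0.041,0,0,0,0,0.085],[0,0,0.01,0,0,0,0.085],[0,0,0,0,0,0,0.085]]'
python3 - <<'E'
from h import *
d=arm.get_image('wrist');cv2.imwrite('pics/w1.png',d['image'][:,:,::-1])
go(441,419,100)
E
```

```text
clock: 1.5
position: [467.2, -17.6, 256.8]
ee_rot: [-0.205, 0.979, -0.0, 0.001]
contact_force: [0.8, 0.3, 0.7]
gripper_width: 85.0
grasp_force: 0.0
clock: 2.7
position: [439.2, 416.0, 244.0]
ee_rot: [-0.205, 0.979, -0.001, -0.002]
contact_force: [-0.9, -1.2, -0.2]
gripper_width: 84.8
grasp_force: 0.0
pos [439.8 415.3 245.1] yaw 113.6 turn 0 shift mm [ -3.    3.1 145. ]
```

View pics/w1.png

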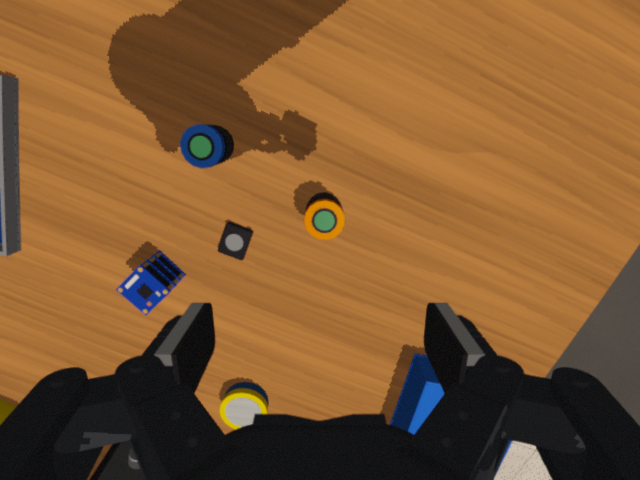

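The wrist view shows the orange lens ring centred at (324,220), with its green glass in the middle. The blue tray is away at the lower right.

```bash
cat >> h.py <<'E'
def ring(d,c='orange',roi=None):
    b=blobs(d,c,roi)[0]; (u,v),ax,_=cv2.fitEllipse(cv2.convexHull(b[2])); return (u,v),ax,b
E
python3 - <<'E'
from h import *
H['orange']=((10,220,200),(20,255,255))
d=arm.get_image('wrist');t=arm.get_image('top');s=arm.get_image('scene')
p,ax,b=ring(d,'orange',(295,190,355,250));print(p,ax)
q,ax2,b=ring(t,'orange',(92,258,120,282));print(q,ax2)
print(cross(d,p,t,q),plane(d,p,47),plane(t,q,47)); P=plane(d,p,47)[0]
go(P[0],P[1],44)
E
```

```text
(324.93878173828125, 219.21055603027344) (38.0692138671875, 39.10352325439453)Traceback (most recent call last):
  File "<stdin>", line 5, in <module>
  File "h.py", line 29, in ring
    b=blobs(d,c,roi)[0]; (u,v),ax,_=cv2.fitEllipse(cv2.convexHull(b[2])); return (u,v),ax,b
      ~~~~~~~~~~~~~~^^^
IndexError: list index out of range
```

```bash
python3 - <<'E'
from h import *
import pickle
H['orange']=((10,220,200),(20,255,255))
d=arm.get_image('wrist');p=ring(d,'orange',(295,190,355,250))[0]; pickle.dump((d,p),open('a.pkl','wb'))
P=plane(d,p,47)[0];print(P)
go(P[0],P[1],150)
E
```

```text
[441.59586592 421.54537025  47.        ]
pos [440.7 415.  247.1] yaw 113.5 turn 0 shift mm [-3.4  5.6 97.1]
```

```bash
python3 -m pendant '[[-0.003,0.006,0.048,0,0,0,0.085],[0,0,0.048,0,0,0,0.085],[0,0,0,0,0,0,0.085],[0,0,0,0,0,0,0.085]]'
python3 - <<'E'
from h import *
import pickle
H['orange']=((10,220,200),(20,255,255))
d0,p0=pickle.load(open('a.pkl','rb'))
d=arm.get_image('wrist');b=[ (x[0],x[1][0]) for x in blobs(d,'orange')];print(b)
p=ring(d,'orange')[0];c=cross(d0,p0,d,p);print(c,plane(d,p,47))
P=plane(d,p,47)[0];go(P[0],P[1],44)
E
```

```text
clock: 3.35
position: [441.4, 422.4, 151.3]
ee_rot: [-0.204, 0.979, -0.0, 0.0]
contact_force: [1.0, 0.2, 0.7]
gripper_width: 84.9
grasp_force: 0.0
[(2195.5, (317.7500305175781, 246.75001525878906))]
(array([442.40171869, 421.92069937,  43.3381325 ]), np.float64(0.0922680553577341)) [[441.28079736 421.39892225  47.        ]]
pos [442.  423.5 152.9] yaw 113.6 turn 0 shift mm [  1.9  -1.7 108.9]
```

```bash
python3 -m pendant '[[0.001,-0.001,0.04,0,0,0,0.085],[0,0,0.036,0,0,0,0.085],[0,0,0.02,0,0,0,0.085],[0,0,0.010,0,0,0,0.085],[0,0,0,0,0,0,0.085],[0,0,0,0,0,0,0.03],[0,0,0,0,0,0,0.03],[0,0,0,0,0,0,0.03],[0,0,0,0,0,0,0.03],[0,0,0,0,0,0,0.03],[0,0,0,0,0,0,0.03],[0,0,0,0,0,0,0.03]]'
```

```text
clock: 4.6
position: [440.8, 422.3, 45.9]
ee_rot: [-0.205, 0.979, 0.001, 0.001]
contact_force: [-1.0, -0.5, 6.2]
gripper_width: 34.5
grasp_force: 60.0
```

```bash
python3 -m pendant '[[0,0,-0.02,0,0,0,0.03],[0,0,-0.035,0,0,0,0.03],[0,0,-0.035,0,0,0,0.03],[0.003,-0.025,-0.01,0,0,0,0.03],[0.003,-0.048,0,0,0,0,0.03],[0.003,-0.048,0,0,0,0,0.03],[0.003,-0.048,0,0,0,0,0.03],[0.003,-0.048,0,0,0,0,0.03],[0.003,-0.048,0,0,0,0,0.03],[0.003,-0.048,0,0,0,0,0.03],[0.003,-0.048,0,0,0,0,0.03],[0.003,-0.048,0,0,0,0,0.03]]'
python3 -m pendant '[[0,-0.025,0,0,0,0,0.03],[0,-0.01,0,0,0,0,0.03],[0,0,0,0,0,0,0.03],[0,0,0,0,0,0,0.03]]'
python3 - <<'E'
from h import *
go(593.5,4.2,54)
d=arm.get_image('wrist');cv2.imwrite('pics/w2.png',d['image'][:,:,::-1])
E
```

```text
clock: 5.8
position: [579.2, 33.9, 144.1]
ee_rot: [-0.204, 0.979, 0.0, -0.0]
contact_force: [1.0, 0.6, -0.6]
gripper_width: 34.0
grasp_force: 59.8
clock: 6.2
position: [592.7, 4.5, 144.0]
ee_rot: [-0.205, 0.979, 0.0, -0.0]
contact_force: [-0.0, 0.3, -0.2]
gripper_width: 34.4
grasp_force: 59.9
pos [592.7   4.5 144. ] yaw 113.6 turn 0 shift mm [-0.7 -0.6 90. ]
```

View pics/w2.png

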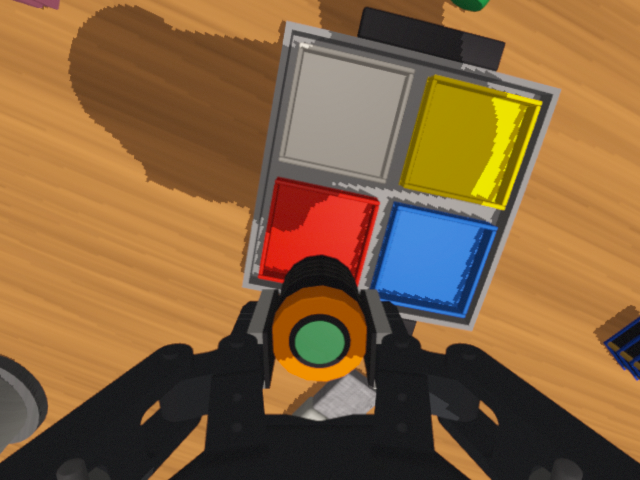

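The lens is held upright above the red bin. In this view the red bin is at about (318,232), blue (437,258), yellow (471,142) and white (347,112).

```bash
cat > bins.py <<'E'
from h import *
d=arm.get_image('wrist');t=arm.get_image('top')
q=np.float64
# rim corners read from the picture
W={'white':[(296,44),(414,71),(389,183),(278,160)],'yellow':[(434,76),(541,101),(505,207),(402,182)],'blue':[(394,204),(497,228),(467,317),(374,289)],'red':[(276,180),(379,200),(355,290),(259,278)]}
T={}
for c,a in(('red',(285,170,335,220)),('blue',(245,180,296,230)),('yellow',(252,218,302,270)),('white',(296,210,345,262))):
    T[c]=blobs(t,c,a)[0][1]
    w=plane(d,W[c],22); e=np.diff(np.r_[w,w[:1]],axis=0)
    print(c,'wrist',w.mean(0)[:2].round(1),'sides',np.linalg.norm(e,axis=1).round(1),'top',plane(t,T[c][0],22)[0][:2].round(1),'X',*[np.round(v,1) for v in cross(d,cv2.perspectiveTransform(np.float64([[[.5,.5]]]),cv2.getPerspectiveTransform(np.float32([[0,0],[1,0],[1,1],[0,1]]),np.float32(W[c])))[0,0],t,T[c][0])])
E
python3 bins.py
```

```text
red wrist [592.7   3.6] sides [69.2 66.9 69.  70.8] top [578.1   1.1] X [571.   -2.3  93.2] 4.8
blue wrist [575.1  84.8] sides [73.9 69.5 73.9 62.8] top [565.   83.9] X [569.4  81.9  27.3] 10.3
yellow wrist [494.7  68.1] sides [70.3 69.2 73.  66.6] top [494.1  69.4] X [493.9  69.7  16.1] 0.8Traceback (most recent call last):
  File "bins.py", line 8, in <module>
    T[c]=blobs(t,c,a)[0][1]
         ~~~~~~~~~~~~^^^
IndexError: list index out of range
```

```bash
python3 -m pendant '[[0,0,0.03,0,0,0,0.03],[0,0,0.03,0,0,0,0.03],[0,0,0.02,0,0,0,0.03],[0,0,0.008,0,0,0,0.03],[0,0,0,0,0,0,0.03],[0,0,0,0,0,0,0.03]]'
python3 -m pendant '[[0,0,0.001,0,0,0,0.03],[0,0,0.001,0,0,0,0.03],[0,0,0,0,0,0,0.03]]'
```

```text
clock: 6.95
position: [593.7, 4.6, 57.0]
ee_rot: [-0.205, 0.979, -0.0, 0.001]
contact_force: [-0.0, -0.1, -0.7]
gripper_width: 34.1
grasp_force: 59.7
clock: 7.25
position: [593.5, 4.0, 54.9]
ee_rot: [-0.205, 0.979, 0.0, 0.001]
contact_force: [-0.9, 1.8, 2.6]
gripper_width: 34.4
grasp_force: 60.1
```

```bash
python3 -m pendant '[[0,0,0.001,0,0,0,0.03],[0,0,0,0,0,0,0.03]]'
```

```text
clock: 7.45
position: [593.5, 4.0, 54.8]
ee_rot: [-0.205, 0.979, -0.0, 0.001]
contact_force: [-3.4, 1.4, 7.2]
gripper_width: 34.4
grasp_force: 60.6
```

```bash
python3 -m pendant '[[0,0,0,0,0,0,0.045],[0,0,0,0,0,0,0.055],[0,0,0,0,0,0,0.06],[0,0,0,0,0,0,0.06],[0,0,-0.02,0,0,0,0.06],[0,0,-0.04,0,0,0,0.06],[0,0,-0.04,0,0,0,0.06]]'
python3 -m pendant '[[0,0,-0.04,0,0,0,0.085],[0.015,-0.039,-0.04,0,0,0,0.085],[0.015,-0.039,0,0,0,0,0.085],[0.015,-0.039,0,0,0,0,0.085],[0.015,-0.039,0,0,0,0,0.085],[0.015,-0.039,0,0,0,0,0.085],[0.015,-0.039,0,0,0,0,0.085],[0.015,-0.039,0,0,0,0,0.085],[0,0,0,0,0,0,0.085],[0,0,0,0,0,0,0.085]]'
python3 - <<'E'
from h import *
d=arm.get_image('wrist');cv2.imwrite('pics/w3.png',d['image'][:,:,::-1])
import pickle;pickle.dump(d,open('b.pkl','wb'))
t=arm.get_image('top');cv2.imwrite('pics/t3.png',cv2.resize(t['image'][160:290,220:560,::-1],None,fx=2.3,fy=2.3))
E
```

```text
clock: 8.15
position: [592.6, 3.5, 153.5]
ee_rot: [-0.204, 0.979, -0.0, -0.001]
contact_force: [0.8, -0.9, 1.3]
gripper_width: 59.8
grasp_force: 0.0
clock: 9.15
position: [605.4, -283.7, 227.0]
ee_rot: [-0.203, 0.979, 0.0, -0.001]
contact_force: [-0.2, 0.9, -0.7]
gripper_width: 85.2
grasp_force: 0.0
```

View pics/w3.png

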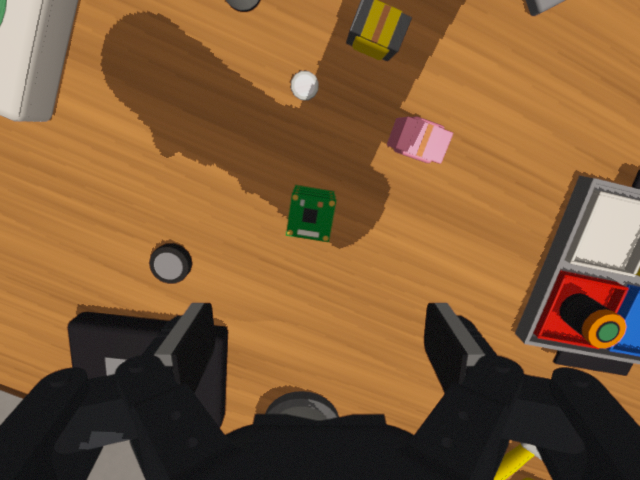

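View pics/t3.png

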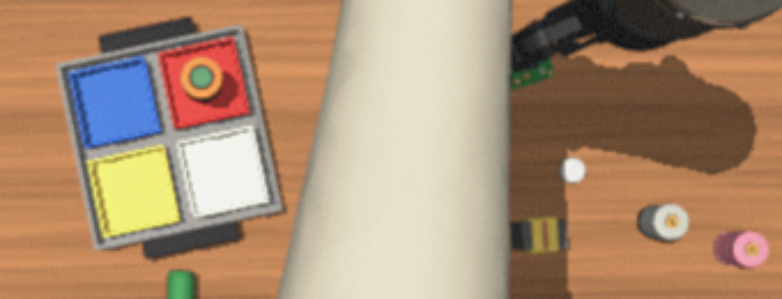

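The lens stands upright in the red bin. The green board is at (310,213) in the wrist view with its chip at (310,216), and nothing stands close beside it.

```bash
python3 - <<'E'
from h import *
import pickle
d=pickle.load(open('b.pkl','rb'))
def chip(d,box):
    x0,y0,x1,y1=box; g=cv2.cvtColor(d['image'],cv2.COLOR_RGB2GRAY)[y0:y1,x0:x1]; m=(g<32).astype(np.uint8)
    n,l,st,ce=cv2.connectedComponentsWithStats(m); k=1+np.argmax(st[1:,4]); return ce[k]+[x0,y0],st[k]
p,st=chip(d,(300,205,322,228));print(p,st)
b=blobs(d,'green',(270,170,350,255))[0]; print(b[1])
q=cv2.approxPolyDP(cv2.convexHull(b[2].reshape(-1,1,2)),4,True)[:,0];print(q)
w=plane(d,q,45);print(w.round(1)); e=np.diff(np.r_[w,w[:1]],axis=0);print(np.linalg.norm(e,axis=1).round(1),np.degrees(np.arctan2(e[:,1],e[:,0])).round(1))
P=plane(d,p,45)[0];print(P); go(P[0],P[1],140)
E
```

```text
[309.46242775 215.48554913] [  3   3  14  15 173]
((310.87835693359375, 213.22975158691406), (44.22332763671875, 50.799285888671875), 9.462322235107422)
[[333 192]
 [329 236]
 [320 240]
 [286 234]
 [296 185]]
[[ 580.  -281.9   45. ]
 [ 615.9 -269.6   45. ]
 [ 622.3 -275.2   45. ]
 [ 628.9 -304.    45. ]
 [ 586.8 -312.1   45. ]]
[38.   8.5 29.5 42.9 30.9] [  18.9  -41.6  -77.1 -169.1  102.6]
[ 605.98908755 -291.93587611   45.        ]
pos [ 605.8 -282.1  227.6] yaw 113.6 turn 0 shift mm [ 3.8 -9.2 87.6]
```

```bash
python3 -m pendant '[[0.004,-0.009,0.03,0,0,0,0.085],[0,0,0.03,0,0,5,0.085],[0,0,0.02,0,0,5,0.085],[0,0,0,0,0,0,0.085],[0,0,0,0,0,0,0.085]]'
python3 - <<'E'
from h import *
import pickle
d0=pickle.load(open('b.pkl','rb'))
d=arm.get_image('wrist');cv2.imwrite('pics/w4.png',d['image'][120:360,160:480,::-1].repeat(2,0).repeat(2,1))
pickle.dump(d,open('b2.pkl','wb'))
b=blobs(d,'green',(220,140,420,340))
print([(x[0],x[1]) for x in b[:4]])
go(606,-292,45,104)
E
```

```text
clock: 9.75
position: [606.5, -291.7, 148.6]
ee_rot: [-0.12, 0.993, -0.0, 0.0]
contact_force: [0.2, 0.3, 0.2]
gripper_width: 85.1
grasp_force: 0.0
[(3718.0, ((320.0, 241.5), (69.0, 58.0), 90.0))]
pos [ 606.9 -292.1  149.6] yaw 103.8 turn -0.2 shift mm [  1.1   0.5 104.6]
```

View pics/w4.png

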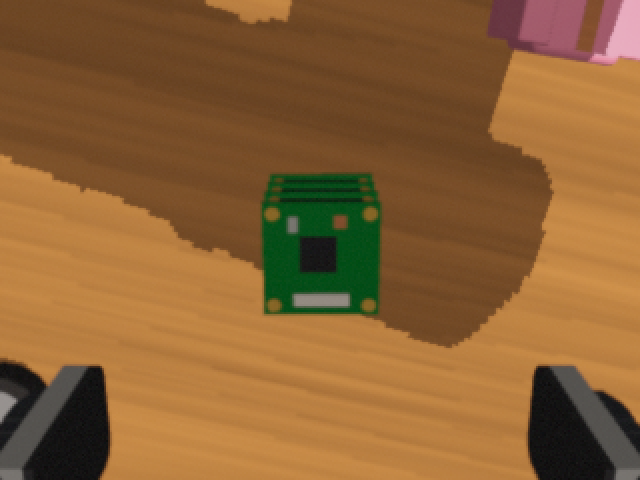

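The board is square to the gripper. Its top face is centred at (320,249), chip at (319,247).

```bash
python3 - <<'E'
from h import *
import pickle
a,b=pickle.load(open('b.pkl','rb')),pickle.load(open('b2.pkl','rb'))
print(cross(a,[309.5,215.5],b,[319,247]),plane(b,[320.5,249],45))
E
python3 -m pendant '[[0.001,0,0.04,0,0,0,0.085],[0,0,0.036,0,0,0,0.085],[0,0,0.018,0,0,0,0.085],[0,0,0.010,0,0,0,0.085],[0,0,0,0,0,0,0.085],[0,0,0,0,0,0,0.03],[0,0,0,0,0,0,0.03],[0,0,0,0,0,0,0.03],[0,0,0,0,0,0,0.03],[0,0,0,0,0,0,0.03],[0,0,0,0,0,0,0.03],[0,0,0,0,0,0,0.03]]'
```

```text
(array([ 606.69958844, -291.62512684,   41.88557424]), np.float64(0.10467254453578849)) [[ 606.76269321 -290.5721128    45.        ]]
clock: 11.0
position: [605.9, -293.2, 45.5]
ee_rot: [-0.119, 0.993, -0.001, 0.001]
contact_force: [-0.4, 0.6, 6.2]
gripper_width: 37.0
grasp_force: 61.8
```

```bash
python3 -m pendant '[[0,0,-0.02,0,0,0,0.03],[0,0,-0.04,0,0,0,0.03],[0,0,-0.04,0,0,0,0.03],[-0.0076,0.0468,0,0,0,0,0.03],[-0.0076,0.0468,0,0,0,0,0.03],[-0.0076,0.0468,0,0,0,0,0.03],[-0.0076,0.0468,0,0,0,0,0.03],[-0.0076,0.0468,0,0,0,0,0.03],[-0.0076,0.0468,0,0,0,0,0.03],[-0.0076,0.0468,0,0,0,0,0.03],[-0.0076,0.0468,0,0,0,0,0.03],[0,0,0,0,0,0,0.03]]'
python3 -m pendant '[[0,0,0,0,0,0,0.03],[0,0,0,0,0,0,0.03]]'
python3 -c "
from h import *
go(576,86,54,101.5)"
```

```text
clock: 12.2
position: [575.6, 90.2, 143.8]
ee_rot: [-0.122, 0.993, 0.0, 0.0]
contact_force: [0.2, -0.7, 0.4]
gripper_width: 37.0
grasp_force: 61.2
clock: 12.4
position: [575.6, 84.6, 143.5]
ee_rot: [-0.118, 0.993, -0.0, -0.001]
contact_force: [-0.5, -0.3, -0.6]
gripper_width: 37.1
grasp_force: 61.2
pos [575.6  84.6 143.5] yaw 103.5 turn 2.0 shift mm [-0.7  1.3 89.5]
```

```bash
python3 -m pendant '[[0,0.001,0.03,0,0,2,0.03],[0,0,0.03,0,0,0,0.03],[0,0,0.02,0,0,0,0.03],[0,0,0.008,0,0,0,0.03],[0,0,0.001,0,0,0,0.03],[0,0,0.001,0,0,0,0.03],[0,0,0,0,0,0,0.03]]'
```

```text
clock: 13.1
position: [576.3, 85.7, 54.5]
ee_rot: [-0.101, 0.995, 0.0, 0.001]
contact_force: [0.1, -0.5, 0.3]
gripper_width: 36.8
grasp_force: 61.3
```

```bash
python3 -m pendant '[[0,0,0.001,0,0,0,0.03],[0,0,0,0,0,0,0.03]]'
```

```text
clock: 13.3
position: [576.3, 85.8, 54.5]
ee_rot: [-0.101, 0.995, -0.0, 0.001]
contact_force: [-1.7, -1.7, 6.3]
gripper_width: 36.8
grasp_force: 62.1
```

```bash
python3 -m pendant '[[0,0,0,0,0,0,0.045],[0,0,0,0,0,0,0.055],[0,0,0,0,0,0,0.06],[0,0,0,0,0,0,0.06],[0,0,-0.02,0,0,0,0.06],[0,0,-0.04,0,0,0,0.06],[0,0,-0.04,0,0,0,0.06]]'
python3 -m pendant '[[0.0191,-0.042,-0.04,0,0,0,0.085],[0.0191,-0.042,-0.04,0,0,0,0.085],[0.0191,-0.042,0,0,0,0,0.085],[0.0191,-0.042,0,0,0,0,0.085],[0.0191,-0.042,0,0,0,0,0.085],[0.0191,-0.042,0,0,0,0,0.085],[0.0191,-0.042,0,0,0,0,0.085],[0.0191,-0.042,0,0,0,0,0.085],[0.0191,-0.042,0,0,0,0,0.085],[0.0191,-0.042,0,0,0,0,0.085],[0.0191,-0.042,0,0,0,0,0.085],[0,0,0,0,0,0,0.085]]'
python3 -m pendant '[[0,0,0,0,0,0,0.085],[0,0,0,0,0,0,0.085]]'
python3 - <<'E'
from h import *
d=arm.get_image('wrist');cv2.imwrite('pics/w5.png',d['image'][:,:,::-1])
import pickle;pickle.dump(d,open('m.pkl','wb'))
go(462,-408,140)
E
```

```text
clock: 14.0
position: [575.2, 86.1, 153.1]
ee_rot: [-0.101, 0.995, -0.0, -0.001]
contact_force: [-0.4, 0.5, -0.2]
gripper_width: 60.0
grasp_force: 0.0
clock: 15.2
position: [464.8, -396.6, 217.5]
ee_rot: [-0.098, 0.995, -0.0, -0.0]
contact_force: [0.0, 0.8, -0.5]
gripper_width: 85.1
grasp_force: 0.0
clock: 15.4
position: [466.6, -391.5, 218.1]
ee_rot: [-0.101, 0.995, 0.0, -0.0]
contact_force: [0.3, -0.3, -1.0]
gripper_width: 85.1
grasp_force: 0.0
pos [ 466.8 -391.2  218.4] yaw 101.7 turn 0 shift mm [  8.1 -15.5  78.4]
```

View pics/w5.png

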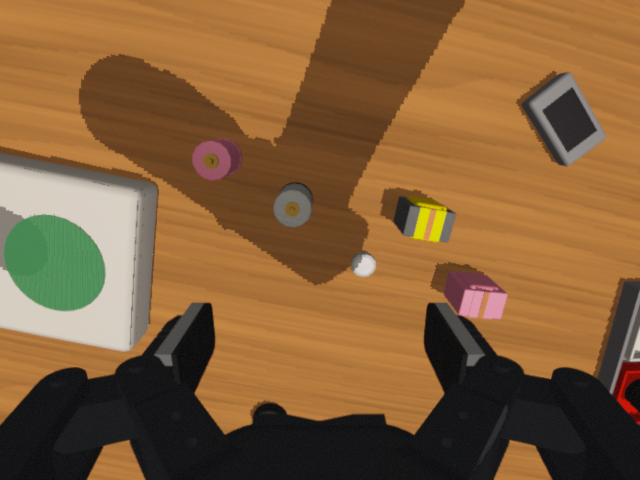

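The motor's brass shaft is at (292,209). The pink motor is at (212,160) and a white ball at (363,264), so I open the fingers less for this grasp.

```bash
cat >> h.py <<'E'
def brass(d,roi):
    x0,y0,x1,y1=roi; v=cv2.cvtColor(d['image'],cv2.COLOR_RGB2HSV)[y0:y1,x0:x1]
    m=((v[...,1]>90)&(v[...,0]>8)&(v[...,0]<32)).astype(np.uint8); n,l,st,ce=cv2.connectedComponentsWithStats(m); k=1+np.argmax(st[1:,4]); return ce[k]+[x0,y0],st[k]
E
python3 - <<'E'
from h import *
import pickle
d=pickle.load(open('m.pkl','rb')); p,st=brass(d,(282,198,303,220));print(p,st); P=plane(d,p,50)[0];print(P);go(P[0],P[1],150)
E
```

```text
[291.77058824 208.92941176] [  3   4  15  15 170]
[ 459.75733244 -414.68480167   50.        ]
pos [ 466.8 -391.2  218.4] yaw 101.7 turn 0 shift mm [ 11.7 -21.6  68.4]
```

```bash
python3 -m pendant '[[0.012,-0.022,0.03,0,0,0,0.06],[0,0,0.038,0,0,0,0.06],[0,0,0,0,0,0,0.06],[0,0,0,0,0,0,0.06]]'
python3 - <<'E'
from h import *
import pickle
a=pickle.load(open('m.pkl','rb')); d=arm.get_image('wrist')
p,st=brass(d,(300,230,340,275));print(p,st); print(cross(a,[291.8,208.9],d,p)); P=plane(d,p,50)[0];print(P);go(P[0],P[1],42)
cv2.imwrite('pics/w6.png',d['image'][:,:,::-1])
E
```

```text
clock: 15.85
position: [459.8, -415.4, 150.8]
ee_rot: [-0.102, 0.995, -0.0, -0.001]
contact_force: [-0.3, 0.4, 0.7]
gripper_width: 60.0
grasp_force: 0.0
[320.07836991 269.98119122] [  0  30  40  15 319]
(array([ 447.05847178, -414.98023481,  111.49425848]), np.float64(5.172913048383544))
[ 472.95528981 -411.78159437   50.        ]
pos [ 460.5 -416.   152.2] yaw 101.7 turn 0 shift mm [-12.9   1.8 110.2]
```

View pics/w6.png

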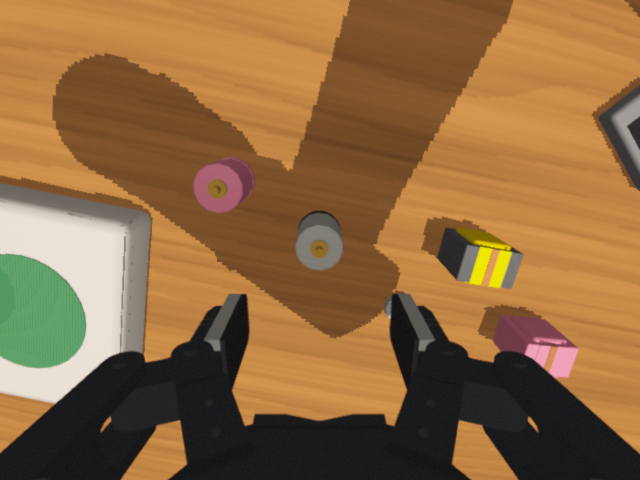

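The shaft is at (319,248); the mask had caught wood. I check the shaft height and the ball's clearance.

```bash
python3 - <<'E'
from h import *
import pickle
a=pickle.load(open('m.pkl','rb')); d=arm.get_image('wrist')
p,st=brass(d,(309,238,330,259));print(p,st); print(cross(a,[291.8,208.9],d,p)); P=plane(d,p,50)[0];print(P)
go(P[0],P[1],42)
for z in(5,15):
    B=plane(a,[363,264],z)[0]; go(*B)
E
```

```text
[320.22779923 246.64478764] [  3   0  18  18 259]
(array([ 461.61064969, -414.91614983,   41.94293169]), np.float64(0.04530707672474486))
[ 458.99640772 -415.49199329   50.        ]
pos [ 460.8 -416.2  152.8] yaw 101.7 turn 0 shift mm [  1.9   1.4 110.8]
pos [ 460.8 -416.2  152.8] yaw 101.7 turn 0 shift mm [-63.4  66.3 147.8]
pos [ 460.8 -416.2  152.8] yaw 101.7 turn 0 shift mm [-59.5  65.  137.8]
```

```bash
python3 -m pendant '[[0,0.001,0.04,0,0,0,0.06],[0,0,0.036,0,0,0,0.06],[0,0,0.02,0,0,0,0.06],[0,0,0.011,0,0,0,0.06],[0,0,0,0,0,0,0.06],[0,0,0,0,0,0,0.026],[0,0,0,0,0,0,0.026],[0,0,0,0,0,0,0.026],[0,0,0,0,0,0,0.026],[0,0,0,0,0,0,0.026],[0,0,0,0,0,0,0.026]]'
```

```text
clock: 17.05
position: [460.3, -415.9, 45.7]
ee_rot: [-0.101, 0.995, -0.001, 0.002]
contact_force: [-0.7, 0.7, 6.0]
gripper_width: 30.4
grasp_force: 59.6
```

```bash
python3 -m pendant '[[0,0,-0.02,0,0,0,0.026],[0,0,-0.04,0,0,0,0.026],[0,0,-0.04,0,0,0,0.026]]'
python3 -m pendant '[[-0.0119,0.0426,0,0,0,0,0.026],[-0.0119,0.0426,0,0,0,0,0.026],[-0.0119,0.0426,0,0,0,0,0.026],[-0.0119,0.0426,0,0,0,0,0.026],[-0.0119,0.0426,0,0,0,0,0.026],[-0.0119,0.0426,0,0,0,0,0.026],[-0.0119,0.0426,0,0,0,0,0.026],[-0.0119,0.0426,0,0,0,0,0.026],[-0.0119,0.0426,0,0,0,0,0.026],[-0.0119,0.0426,0,0,0,0,0.026],[-0.0119,0.0426,0,0,0,0,0.026],[0,0,0,0,0,0,0.026]]'
python3 -m pendant '[[0,0,0,0,0,0,0.026],[0,0,0,0,0,0,0.026]]'
python3 -c "
from h import *
go(494,69.5,54)"
```

```text
clock: 17.35
position: [458.3, -414.9, 144.0]
ee_rot: [-0.101, 0.995, 0.001, -0.001]
contact_force: [1.3, -0.2, -1.0]
gripper_width: 30.2
grasp_force: 59.5
clock: 18.55
position: [494.0, 74.5, 144.1]
ee_rot: [-0.104, 0.995, 0.001, 0.001]
contact_force: [0.5, -0.2, -2.2]
gripper_width: 30.5
grasp_force: 59.8
clock: 18.75
position: [492.5, 69.4, 143.3]
ee_rot: [-0.101, 0.995, -0.0, -0.0]
contact_force: [0.3, 0.3, -0.6]
gripper_width: 29.9
grasp_force: 59.8
pos [492.5  69.4 143.3] yaw 101.5 turn 0 shift mm [-1.5 -0.2 89.3]
```

```bash
python3 -m pendant '[[-0.001,0,0.03,0,0,0,0.026],[0,0,0.03,0,0,0,0.026],[0,0,0.02,0,0,0,0.026],[0,0,0.008,0,0,0,0.026],[0,0,0.001,0,0,0,0.026],[0,0,0.001,0,0,0,0.026],[0,0,0,0,0,0,0.026]]'
```

```text
clock: 19.45
position: [493.7, 69.0, 54.7]
ee_rot: [-0.1, 0.995, -0.0, -0.0]
contact_force: [-2.3, -1.3, 6.1]
gripper_width: 29.8
grasp_force: 60.4
```

```bash
python3 -m pendant '[[0,0,0.001,0,0,0,0.026],[0,0,0,0,0,0,0.026]]'
```

```text
clock: 19.65
position: [493.8, 68.9, 54.6]
ee_rot: [-0.1, 0.995, -0.0, -0.0]
contact_force: [-5.1, -0.7, 12.2]
gripper_width: 29.5
grasp_force: 61.2
```

```bash
python3 -m pendant '[[0,0,-0.001,0,0,0,0.026],[0,0,0,0,0,0,0.04],[0,0,0,0,0,0,0.05],[0,0,0,0,0,0,0.055],[0,0,0,0,0,0,0.055],[0,0,-0.02,0,0,0,0.055],[0,0,-0.04,0,0,0,0.055],[0,0,-0.04,0,0,0,0.055]]'
python3 -m pendant '[[0.0147,-0.0444,-0.03,0,0,0,0.075],[0.0147,-0.0444,-0.03,0,0,0,0.075],[0.0147,-0.0444,0,0,0,0,0.075],[0.0147,-0.0444,0,0,0,0,0.075],[0.0147,-0.0444,0,0,0,0,0.075],[0.0147,-0.0444,0,0,0,0,0.075],[0.0147,-0.0444,0,0,0,0,0.075],[0.0147,-0.0444,0,0,0,0,0.075],[0,0,0,0,0,0,0.075],[0,0,0,0,0,0,0.075],[0,0,0,0,0,0,0.075]]'
python3 - <<'E'
from h import *
d=arm.get_image('wrist');cv2.imwrite('pics/w7.png',d['image'][:,:,::-1])
import pickle;pickle.dump(d,open('t.pkl','wb'))
b=blobs(d,'yellow',(200,100,440,300))
print([(x[0],x[1]) for x in b[:3]]); go(450,-302,150)
E
```

```text
clock: 20.45
position: [493.5, 70.1, 153.8]
ee_rot: [-0.101, 0.995, -0.001, -0.001]
contact_force: [1.8, 0.8, -0.5]
gripper_width: 55.0
grasp_force: 0.0
clock: 21.55
position: [451.2, -291.3, 207.2]
ee_rot: [-0.101, 0.995, 0.0, -0.0]
contact_force: [-0.3, 0.7, -0.1]
gripper_width: 75.0
grasp_force: 0.0
[(975.5, ((307.9122009277344, 215.72299194335938), (32.700157165527344, 44.70927047729492), 8.972625732421875))]
pos [ 451.4 -290.9  207.3] yaw 101.7 turn 0 shift mm [  3.6 -10.6  57.3]
```

View pics/w7.png

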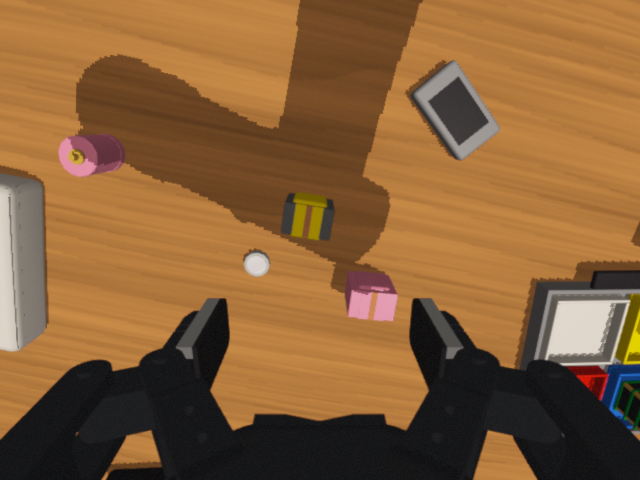

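The transformer's top face is centred near (308,221), turned about 6° in the image. The pink block at (372,297) and the ball at (257,264) are clear of the finger line.

```bash
python3 - <<'E'
from h import *
import pickle
d=pickle.load(open('t.pkl','rb'))
P=plane(d,[307.5,221.5],45)[0];print(P);go(P[0],P[1],150)
E
```

```text
[ 450.44756784 -300.35495589   45.        ]
pos [ 451.4 -290.9  207.3] yaw 101.7 turn 0 shift mm [ 2.8 -9.  57.3]
```

```bash
python3 -m pendant '[[0.003,-0.009,0.03,0,0,0,0.065],[0,0,0.027,0,0,6,0.065],[0,0,0,0,0,0,0.065],[0,0,0,0,0,0,0.065]]'
python3 - <<'E'
from h import *
d=arm.get_image('wrist');cv2.imwrite('pics/w8.png',cv2.resize(d['image'][150:350,220:440,::-1],None,fx=3,fy=3))
import pickle;pickle.dump(d,open('t2.pkl','wb'))
go(450,-300,45)
E
```

```text
clock: 22.0
position: [450.7, -300.6, 150.9]
ee_rot: [-0.051, 0.999, -0.0, -0.0]
contact_force: [-0.5, -0.9, 0.7]
gripper_width: 64.8
grasp_force: 0.0
pos [ 451.3 -301.   151.7] yaw 95.8 turn 0 shift mm [  1.4   1.2 106.7]
```

View pics/w8.png

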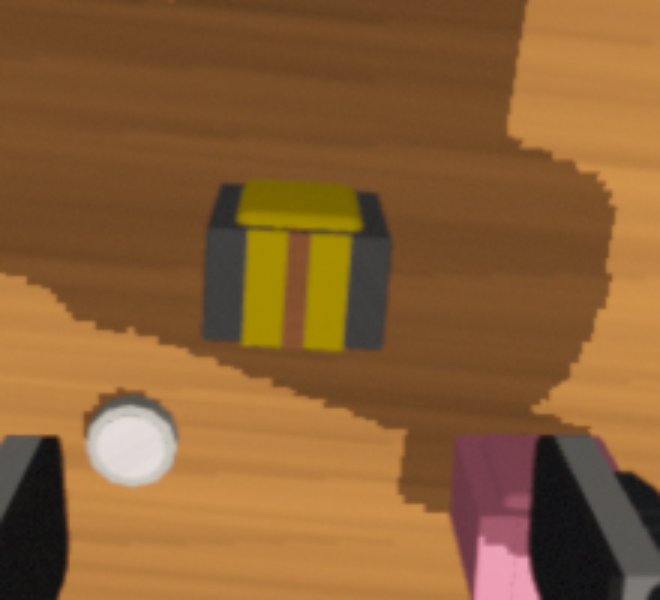

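Nearly aligned: the face centre is at crop (296,288), i.e. pixel (319,246), with about 2° left to turn. Neighbours are more than 30 mm off the finger line.

```bash
python3 - <<'E'
from h import *
import pickle
a,b=pickle.load(open('t.pkl','rb')),pickle.load(open('t2.pkl','rb'))
print(cross(a,[307.5,221.5],b,[318.7,246]),plane(b,[318.7,246],45))
E
python3 -m pendant '[[0,0,0.04,0,0,2,0.065],[0,0,0.036,0,0,0,0.065],[0,0,0.02,0,0,0,0.065],[0,0,0.010,0,0,0,0.065],[0,0,0,0,0,0,0.065],[0,0,0,0,0,0,0.032],[0,0,0,0,0,0,0.032],[0,0,0,0,0,0,0.032],[0,0,0,0,0,0,0.032],[0,0,0,0,0,0,0.032],[0,0,0,0,0,0,0.032]]'
```

```text
(array([ 452.48106104, -300.26846086,   37.17556082]), np.float64(0.1559848092319899)) [[ 449.92462558 -300.60138634   45.        ]]
clock: 23.15
position: [451.7, -301.9, 46.5]
ee_rot: [-0.032, 0.999, -0.001, 0.002]
contact_force: [0.3, 0.9, 6.3]
gripper_width: 38.8
grasp_force: 61.6
```

```bash
python3 -m pendant '[[0,0,-0.02,0,0,0,0.032],[0,0,-0.04,0,0,-4,0.032],[0,0,-0.04,0,0,-4,0.032],[-0.0167,0.0386,0,0,0,0,0.032],[-0.0167,0.0386,0,0,0,0,0.032],[-0.0167,0.0386,0,0,0,0,0.032],[-0.0167,0.0386,0,0,0,0,0.032],[-0.0167,0.0386,0,0,0,0,0.032],[-0.0167,0.0386,0,0,0,0,0.032],[-0.0167,0.0386,0,0,0,0,0.032],[0,0,0,0,0,0,0.032],[0,0,0,0,0,0,0.032]]'
python3 -m pendant '[[0,0,0,0,0,0,0.032]]'
python3 -c "
from h import *
go(512,-14,54,101.5)"
```

```text
clock: 24.35
position: [510.1, -12.3, 144.6]
ee_rot: [-0.102, 0.995, 0.0, -0.0]
contact_force: [0.4, -0.0, -0.6]
gripper_width: 39.1
grasp_force: 60.8
clock: 24.45
position: [509.8, -13.8, 144.4]
ee_rot: [-0.101, 0.995, 0.0, -0.0]
contact_force: [0.7, -0.8, 0.6]
gripper_width: 38.9
grasp_force: 60.8
pos [509.8 -13.8 144.4] yaw 101.6 turn 0.1 shift mm [-2.1 -0.7 90.4]
```

```bash
python3 -m pendant '[[-0.002,-0.001,0.03,0,0,0,0.032],[0,0,0.03,0,0,0,0.032],[0,0,0.02,0,0,0,0.032],[0,0,0.008,0,0,0,0.032],[0,0,0.001,0,0,0,0.032],[0,0,0.001,0,0,0,0.032],[0,0,0,0,0,0,0.032]]'
```

```text
clock: 25.15
position: [512.7, -14.7, 55.5]
ee_rot: [-0.101, 0.995, -0.0, 0.0]
contact_force: [-1.6, -2.6, 3.7]
gripper_width: 38.9
grasp_force: 61.4
```

```bash
python3 -m pendant '[[0,0,0.001,0,0,0,0.032],[0,0,0,0,0,0,0.032],[0,0,0,0,0,0,0.05],[0,0,0,0,0,0,0.06],[0,0,0,0,0,0,0.062],[0,0,0,0,0,0,0.062],[0,0,-0.02,0,0,0,0.062],[0,0,-0.04,0,0,0,0.062],[0,0,-0.04,0,0,0,0.062],[0,0,-0.04,0,0,0,0.062]]'
python3 -m pendant '[[0.03,-0.035,-0.03,0,0,0,0.062],[0.03,-0.035,0,0,0,0,0.062],[0.03,-0.035,0,0,0,0,0.062],[0.02,-0.045,0,0,0,0,0.062],[0.02,-0.045,0,0,0,0,0.062],[0.02,-0.045,0,0,0,0,0.062],[0,0,0,0,0,0,0.062],[0,0,0,0,0,0,0.062]]'
python3 - <<'E'
from h import *
t=arm.get_image('top')['image'];s=arm.get_image('scene')['image']
a=cv2.resize(t[150:300,80:360],(800,429)); cv2.imwrite('pics/f1.png',a[:,:,::-1])
cv2.imwrite('pics/f2.png',cv2.resize(s[190:310,200:500],(800,320))[:,:,::-1])
print(arm.read_state()['contact_force'])
E
```

```text
clock: 26.15
position: [512.2, -13.8, 194.6]
ee_rot: [-0.101, 0.995, -0.0, -0.0]
contact_force: [-0.4, -0.6, -0.0]
gripper_width: 62.2
grasp_force: 0.0
clock: 26.95
position: [415.2, -276.3, 220.1]
ee_rot: [-0.099, 0.995, 0.0, -0.0]
contact_force: [0.9, 0.5, 0.6]
gripper_width: 62.0
grasp_force: 0.0
[ 0.60058838 -0.47171392 -0.54230591]
```

View pics/f1.png

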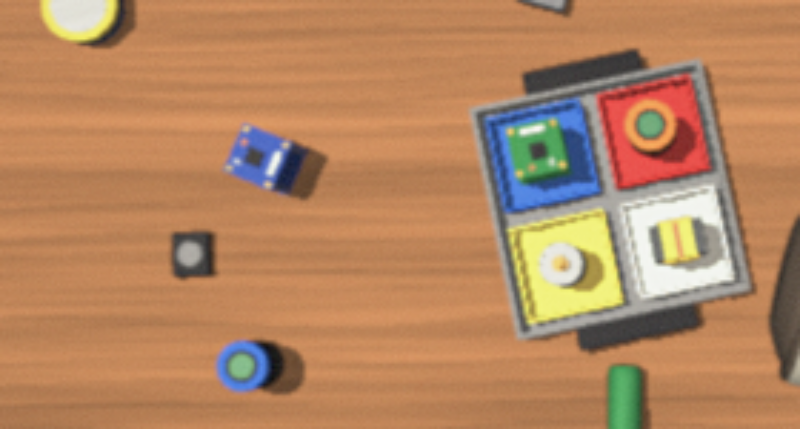

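View pics/f2.png

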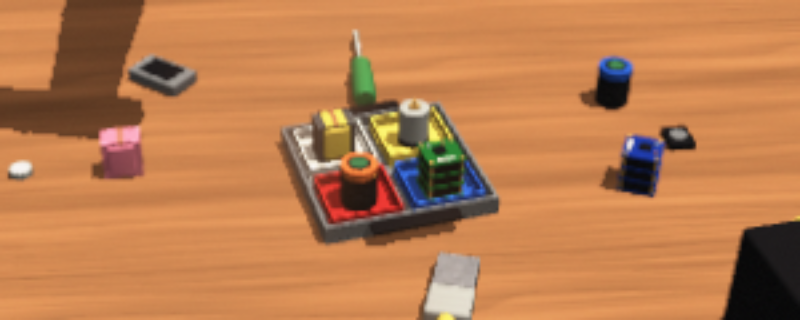

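Both views show all four parts upright in their own bins: lens (650,124), board (538,148), motor (562,264) and transformer (680,240) in the first crop. The look-alikes have not moved.

```bash
python3 -c "
from bench import arm
print(arm.job_done())"
```

```text
the job is handed in; nothing more can be done
None
```

All four parts were set down upright in their own bins in the order listed, the look-alikes were left where they were, and the job was handed in at about 27 s on the robot's clock.

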